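Take the hand milk whisk from its stand and hold it ready in the mug

ROBOT

A 7-joint arm with a two-finger parallel gripper is mounted at the origin on a cart in front of the work surface, level with it; the furniture and walls round the work are solid. World frame = base frame: x ahead of the robot, y to its left, z up, the work surface at z = 0. Lengths are in m, angles in rad, forces in N, time in s.
With the tool pointing down it reaches from about 0.4 to 0.875 m from the base axis. Payload 19.3 kg.
Tool frame: the origin (TCP) lies on the mounting face of the last link; the fingertips stand 173 mm ahead of it and the grasp point (between the pads) lies 155 mm ahead of it; z points along the fingers, y is the line along which they close (so a half turn about z gives the same grasp; the last joint's range is limited). The gripper opens to 85 mm and grips with 20 to 120 N. Pads are 22 mm wide; open, the fingers measure 114 mm over their backs; the gripper's body (76 mm by 85 mm) begins 54 mm behind the grasp point. The pads swing forward as they close: fully open they stand 13 mm farther back than shut.
Start: joints at [-1.181, 0.521, -0.036, 1.599, 0.021, 1.021, -0.113], TCP at [0.277, 0.56, 0.405] pointing down, gripper open.
Joint ranges: [-2.91, 2.91], [-0.3, 2.13], [-1.5, 1.42], [0.17, 2.43], [-1.26, 4.41], [0.16, 1.93], [-2.52, 2.52]. Speed limits (rad/s): [1.89, 1.89, 2.39, 2.39, 3.01, 3.01, 3.01].

INTERFACE

Orientations are given as [roll, pitch, yaw] about the fixed x, y, z axes, in that order (R = Rz(yaw) Ry(pitch) Rx(roll)).
In Python, from workcell import bot, vision gives the robot as it stands.
- The arm moves only by the shell command python3 -m creep 'ROWS' [FORCE]. ROWS is JSON, a list that holds one entry, the list of rows, each a list of 7 numbers: the opening, from -1 (shut) to 1 (fully open), then the shift along the tool's x, y, z in cm, then the turn, a rotation vector about the tool's x, y, z in rad. In form: [[[grip, tx, ty, tz, rx, ry, rz], ...]]. A call has 1 to 12 rows; each row shifts and turns the commanded pose from where the row before left it, along the tool's axes as they then stand; what a row does not reach is not made up. A row lasts 1/8 s, in which the tool goes at most 62.5 mm and 10.7 degrees, less where a joint would pass 70% of its speed; a pose out of reach is approached as far as the arm can. A call with a gripper value outside its range is refused whole. The fingers move at their own pace and stop on an object; FORCE is the grip in N (left out, the last holds). Time passes only in rows, so rows that do not move let the fingers close. It gives the time, the measured TCP pose, the force, the opening and the grip force at its end, in the units of the state.
- bot.observe(): the state, without advancing time (a new reading comes with each control period).
- vision.grab_frame(name): name is "scene" or "top" or "wrist"; returns a dict with "image" (384x512x3 uint8, blue, green, red), "depth" (384x512 float32, m along the optical axis (not along the pixel's ray), 0 where there is no reading), "fovy" (degrees; the focal length in pixels is half the picture's height over the tangent of half this angle, whatever the lens; pixels are square), "cx", "cy" (the principal point, pixels), "cam_to_world" (4x4, takes a point from camera to world coordinates); the wrist camera has in their place "tool_from_camera" (4x4, takes a point from camera to tool coordinates, whose origin is the TCP and whose axes are the flange's). Camera axes: x right, y down, z forward; pixel columns grow to the right and rows downward; lengths in m; the calibration is good to about 2 mm. A picture is of the moment at which its call begins: read the wrist's pose just before it.
- bot.job_done(): hands the job in; it is judged then, once.
The state is a dict: "clock": time; "qpos": joint angles; "qd": joint speeds; "joint_efforts": joint torques, N m; "position": TCP position; "tool_rot": TCP orientation; "force": force on the tool from outside, world axes, zero at the start; "moment": the same for the moment, N m; "grip_width": finger opening in m; "finger_force": force on a finger pad.
Only numpy, scipy, OpenCV 4.12 (cv2) and the standard library are available. Lean on these libraries where they do the work, as an engineer would, in place of code of your own. Each camera call takes 0.05 s, during which the arm holds its last target. There are 200 camera calls.

TASK

Get the hand milk whisk ready for frothing in the mug: draw it up out of the collar of its stand, slant it about 40 degrees from upright with its thumb switch on the upper side, and bring its coil end down into the mug to about half depth, so that it touches neither wall nor floor. Finish still holding it there, steady, clear of everything but the gripper; leave the stand standing and the mug, the honey jar, the tea box and the teaspoon where they are.

Things in the scene. Friction and masses are not known exactly. Their poses are not given: they have to be found in the camera images.
- whisk: hand-held milk whisk, 206 mm long, about 0.15 kg, upright in the stand's collar at the start: steel handle with black ends, 106 mm long, 28 to 30 mm across; below it a neck 22 mm across, 18 mm long, then a 4 mm shaft with a wire coil 20 mm across at its end. Origin: on its axis at the handle's lower end (shoulder); z runs up the handle, x points out of the side with the thumb switch
- switch (a point): top of the whisk's black thumb switch, on its +x side, 19 mm from the axis and 33 mm above the shoulder; the switch lies 15 to 43 mm above the shoulder, and from 45 mm to the end at 106 mm the handle is plain and may be gripped from any side
- whisk_tip (a point): end of the whisk's wire coil, on the axis, 100 mm below the shoulder
- stand: loose steel stand of the whisk, about 0.6 kg: round foot 94 mm across and 13 mm high, one rod at its +x side (38 mm from the axis) up to a closed collar. Origin: centre of the foot's underside, z up
- collar (a point): centre of the collar's upper rim, 120 mm above the stand's underside. The collar is 20 mm high, 36 mm across outside, about 26 mm inside; the whisk's shoulder rests on the rim, neck inside with about 2 mm play, so the coil must rise 100 mm to be clear of it
- mug: green mug, loose, open at the top, 94 mm high, 86 mm across; handle on its own -y side. Origin: on the underside, 18 mm from the round body's axis towards the handle (see mug_mouth); z up
- mug_mouth (a point): centre of the mug's round mouth, level with the rim, 94 mm above its underside; the clear inside is 76 mm across, straight down to the 7 mm thick floor
- honey_jar: bystander: glass jar of honey with a yellow lid, 68 mm across, 112 mm high; origin at the centre of its underside
- tea_box: bystander: upright pale tea carton, 43 x 64 x 96 mm; origin at the centre of its underside
- teaspoon: bystander: steel teaspoon, 130 mm long, lying on the worktop; origin near its middle
Not all that is in view belongs to the job. Of the things like the whisk, leave any that is blue; of the rest the larger one is meant. Leave any turquoise look-alike of the stand alone.

How it is judged:
By the outcome, as a careful person would: the job done as asked, in the order asked, and still so for the second after the job is handed in, while the arm keeps its last pose, push and grip.
It also fails if it takes over 35 s, if anything falls off the work surface, if the arm or the gripper's body presses on something with over 40 N, if the wrist force passes 120 N, or if a joint passes its speed limit or range.

## Working session

There is one attempt and no reset: what is moved stays moved. The work goes in short steps, Python scripts to look and compute and a shell command to move; the robot and the scene stay as the last step left them, time stands still between calls to the robot, and variables do not carry over. Pictures are saved under pics/ and viewed, at most 10 in all, crops included, and the job is handed in when it is done.

```bash
ls; mkdir -p pics
cat > h.py <<'E'
import numpy as np, cv2
from scipy.spatial.transform import Rotation as R
from workcell import bot, vision
def T():
    s=bot.observe(); M=np.eye(4); M[:3,:3]=R.from_euler('xyz',s['tool_rot']).as_matrix(); M[:3,3]=s['position']; return M
def grab(n):
    t=T(); f=vision.grab_frame(n)
    f['M']=t@np.array(f['tool_from_camera']) if n=='wrist' else np.array(f['cam_to_world'])
    f['f']=192/np.tan(np.radians(f['fovy'])/2); return f
def cloud(f):
    v,u=np.mgrid[:384,:512]; d=f['depth']
    P=np.stack([(u-f['cx'])/f['f']*d,(v-f['cy'])/f['f']*d,d],-1)
    return P@f['M'][:3,:3].T+f['M'][:3,3]
def ray(f,u,v,z):
    d=f['M'][:3,:3]@np.array([(u-f['cx'])/f['f'],(v-f['cy'])/f['f'],1]); o=f['M'][:3,3]
    return o+d*(z-o[2])/d[2]
E
python3 - <<'E'
from h import *
import pickle
F={n:grab(n) for n in('scene','top','wrist')}
pickle.dump(F,open('f0.pkl','wb'))
for n in F: print(n,F[n]['f'],F[n]['cx'],F[n]['cy'],F[n]['M'].round(3).tolist(),(F[n]['depth']>0).mean())
cv2.imwrite('pics/a.png',np.hstack([cv2.resize(F[n]['image'],(400,300)) for n in('scene','top')]))
cv2.imwrite('pics/scene.png',F['scene']['image']);cv2.imwrite('pics/top.png',F['top']['image'])
print(bot.observe())
E
```

```text
pics
scene 497.0316792338783 256.20048327221093 191.04503997346887 [[0.535, -0.642, 0.549, 0.006], [-0.845, -0.416, 0.336, -0.311], [0.013, -0.644, -0.765, 0.906], [0.0, 0.0, 0.0, 1.0]] 0.9959157307942709
top 497.62084141496814 264.40077477268426 195.48461581183946 [[-0.003, -0.979, 0.205, 0.313], [-1.0, 0.002, -0.002, 0.046], [0.001, -0.205, -0.979, 1.336], [0.0, 0.0, 0.0, 1.0]] 0.995880126953125
wrist 292.22477593322344 256.6122503537952 193.3133130289347 [[0.444, 0.86, 0.251, 0.213], [0.896, -0.426, -0.126, 0.592], [-0.001, 0.281, -0.96, 0.374], [0.0, 0.0, 0.0, 1.0]] 0.9958699544270834
{'clock': 0.15, 'qpos': array([-1.18121227,  0.52181224, -0.03631052,  1.59986222,  0.02120415,
        1.02108774, -0.11281223]), 'qd': array([ 5.48787507e-05, -3.33715527e-03, -2.39263933e-04, -1.62801743e-03,
        3.95274892e-04, -7.82892242e-04,  1.61595571e-05]), 'joint_efforts': array([ 2.25277028e-03, -9.27386498e+01,  1.98124051e+00, -3.70057082e+01,
        1.79618702e-02,  6.26398178e-03, -4.26206134e-05]), 'position': array([0.27732639, 0.55998767, 0.40430382]), 'tool_rot': array([-3.14081069e+00,  6.35911973e-05,  2.68177131e+00]), 'force': array([-0.0494666 , -0.33220005, -0.06847291]), 'moment': array([-0.0715009 , -0.01465205, -0.03433984]), 'finger_force': 0.0, 'grip_width': 0.08546053081416216}
```

View pics/scene.png

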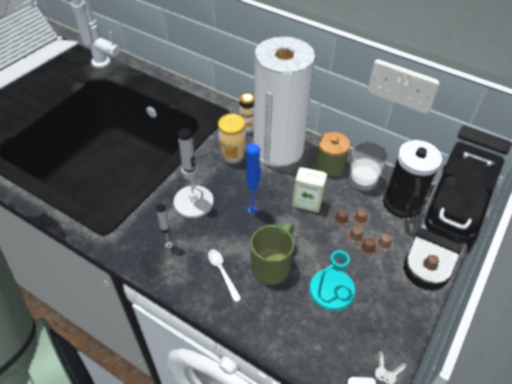

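View pics/top.png

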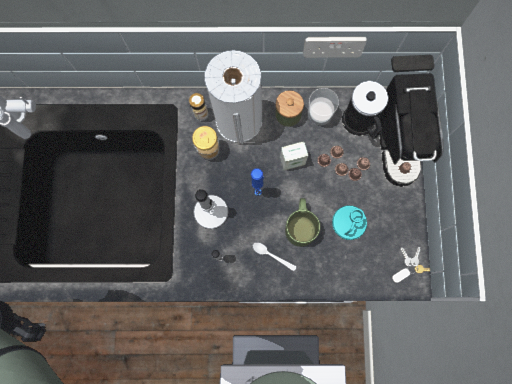

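Candidates for the whisk: scene (187,150) steel with black ends, in the steel stand; (253,165) blue; (163,220) small steel one. The stand look-alike is turquoise at (332,288). My choice is the larger non-blue one at (187,150). The mug is at (272,255), the jar at (232,137), the box at (309,188) and the spoon at (222,270). I'll check the whisk in a crop and measure.

```bash
cat > m.py <<'E'
from h import *
import pickle
F=pickle.load(open('f0.pkl','rb'))
s,t=F['scene'],F['top']
a=s['image'][110:300,140:310]; b=t['image'][120:280,170:370]
cv2.imwrite('pics/crop.png',np.hstack([cv2.resize(a,(400,447),interpolation=3),cv2.resize(b,(400,447),interpolation=3)]))
for n,f in F.items():
    if n=='wrist': continue
    P=cloud(f); 
    print(n,'table z',np.median(P[...,2][(abs(P[...,2])<.02)]))
    hsv=cv2.cvtColor(f['image'],cv2.COLOR_BGR2HSV)
    H,S,V=[hsv[...,i].astype(int) for i in range(3)]
    def circ(m,lab):
        p=P[m]
        if len(p)<5: print(lab,'few');return
        A=np.c_[2*p[:,:2],np.ones(len(p))]; c=np.linalg.lstsq(A,(p[:,:2]**2).sum(1),rcond=None)[0]
        print(n,lab,len(p),'circ',c[:2].round(4),'r',np.sqrt(c[2]+c[:2]@c[:2]).round(4),'min',p.min(0).round(3),'max',p.max(0).round(3),'med',np.median(p,0).round(4))
    z=P[...,2]
    v,u=np.mgrid[:384,:512]
    g=(H>25)&(H<50)&(S>90)
    mug=g&((u>240)&(u<300)&(v>220)&(v<285) if n=='scene' else (u>280)&(u<325)&(v>195)&(v<250))
    circ(mug&(z>.088)&(z<.1),'mugrim'); circ(mug,'mug')
    w=(u>165)&(u<220)&(v>120)&(v<220) if n=='scene' else (u>185)&(u<235)&(v>180)&(v<232)
    circ(w&(z>.008)&(z<.02),'foot')
    for lo in (.09,.105,.115,.125,.14,.155,.165,.18,.195,.21,.22): circ(w&(z>lo)&(z<lo+.013),'w%.3f'%lo)
    for lab,m in dict(jar=(H>18)&(H<30)&(S>120)&(z>.1)&(z<.13)&(P[...,0]<.62),
        blue=(H>105)&(H<125)&(S>150)&(z>.0)&(z<.3), turq=(H>85)&(H<100)&(S>150),
        box=((u>290)&(u<330)&(v>165)&(v<215) if n=='scene' else (u>278)&(u<312)&(v>140)&(v<175))&(z>.085)&(z<.105),
        small=((u>150)&(u<180)&(v>200)&(v<252) if n=='scene' else (u>205)&(u<240)&(v>245)&(v<270))&(z>.012),
        spoon=((u>205)&(u<245)&(v>245)&(v<305) if n=='scene' else (u>250)&(u<298)&(v>240)&(v<272))&(V>150),
        towel=((u>205)&(u<265)&(v>50)&(v<150) if n=='top' else (u>250)&(u<312)&(v>35)&(v<165))&(z>.1)&(P[...,0]<.9)).items(): circ(m,lab)
E
python3 m.py
```

```text
scene table z -0.0010100071382408982
mugrim few
mug few
scene foot 1063 circ [0.6641 0.2083] r 0.1243 min [0.501 0.145 0.008] max [0.802 0.339 0.02 ] med [0.5584 0.2009 0.0099]
scene w0.090 19 circ [0.4873 0.1555] r 0.0593 min [0.425 0.155 0.097] max [0.553 0.203 0.103] med [0.5356 0.1771 0.1012]
scene w0.105 90 circ [0.5645 0.1916] r 0.0678 min [0.421 0.153 0.105] max [0.713 0.229 0.118] med [0.5358 0.1804 0.113 ]
scene w0.115 93 circ [0.4921 0.1542] r 0.0582 min [0.425 0.154 0.115] max [0.564 0.205 0.128] med [0.5375 0.1807 0.1191]
scene w0.125 54 circ [0.5478 0.1896] r 0.0133 min [0.533 0.175 0.125] max [0.553 0.202 0.137] med [0.5379 0.1828 0.1305]
scene w0.140 59 circ [0.549  0.1888] r 0.0147 min [0.533 0.172 0.14 ] max [0.552 0.203 0.153] med [0.5376 0.1816 0.1479]
scene w0.155 63 circ [0.5472 0.188 ] r 0.0124 min [0.533 0.172 0.155] max [0.559 0.199 0.168] med [0.5404 0.1803 0.1605]
scene w0.165 63 circ [0.5469 0.1893] r 0.0123 min [0.533 0.175 0.165] max [0.553 0.202 0.178] med [0.5389 0.1815 0.1713]
scene w0.180 64 circ [0.5476 0.1897] r 0.0128 min [0.534 0.175 0.18 ] max [0
[... 2469 characters left out ...]
.0097 min [0.534 0.175 0.22 ] max [0.559 0.203 0.231] med [0.5467 0.1889 0.2254]
jar few
top blue 211 circ [0.6001 0.0623] r 0.0104 min [0.588 0.05  0.001] max [0.614 0.076 0.212] med [0.5954 0.0621 0.1973]
turq few
top box 380 circ [ 0.6897 -0.0337] r 0.0218 min [ 0.664 -0.067  0.085] max [0.716 0.    0.104] med [ 0.6891 -0.0333  0.0957]
top small 77 circ [0.3678 0.111 ] r 0.0732 min [0.313 0.046 0.072] max [0.431 0.175 1.336] med [0.4205 0.1607 0.1353]
top spoon 260 circ [0.4311 0.0172] r 0.0423 min [ 0.39  -0.037 -0.005] max [0.465 0.078 0.095] med [0.4346 0.0387 0.0062]
top towel 3891 circ [0.6764 0.0859] r 0.1309 min [0.313 0.046 0.101] max [0.874 0.195 1.336] med [0.7798 0.1156 0.2823]
```

View pics/crop.png

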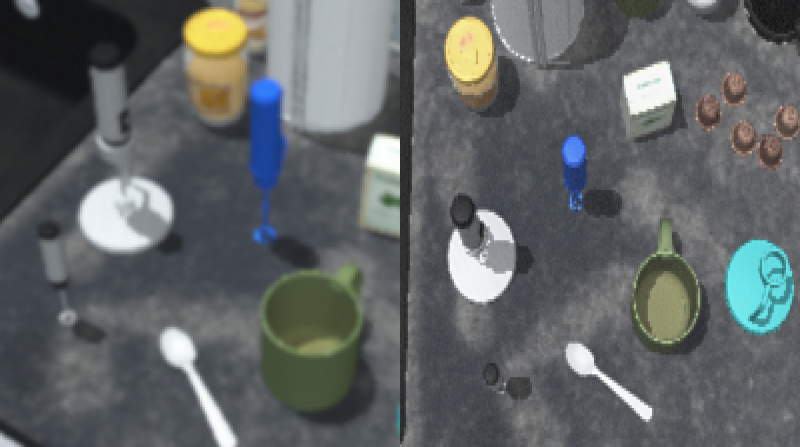

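The crop confirms the pick: the steel whisk with black ends stands in the steel stand, with its switch dark on the image-right side at about scene (193,162). Next I'll measure the switch and rod azimuths and the mug.

```bash
cat > m2.py <<'E'
from h import *
import pickle
F=pickle.load(open('f0.pkl','rb')); W=np.array([.5478,.1893])
for n in('scene','top'):
    f=F[n];P=cloud(f);z=P[...,2];V=f['image'].max(2).astype(int);d=P[...,:2]-W;r=np.hypot(d[...,0],d[...,1]);az=np.degrees(np.arctan2(d[...,1],d[...,0]))
    m=(r<.025)&(z>.13)&(z<.168)
    v,u=np.nonzero(m&(V<90)); 
    print(n,'switch dark',[(a,b,V[b,a],(r[b,a]*1e3).round(0),az[b,a].round(),z[b,a].round(3)) for a,b in zip(u,v)][::max(1,len(u)//14)])
    print(' r max over az',[(k,(r[m&(abs(az-k)<15)].max()*1e3).round(1)) for k in range(-180,180,30) if (m&(abs(az-k)<15)).any()])
    rod=(z>.03)&(z<.095)&(r<.06); 
    print(' rod',rod.sum(),np.median(r[rod]),np.median(az[rod]))
    ft=(z>.005)&(z<.02)&(r<.06); print(' foot bbox',P[ft].min(0),P[ft].max(0))
    hsv=cv2.cvtColor(f['image'],cv2.COLOR_BGR2HSV); c=(255,265) if n=='scene' else (303,245)
    print(' hsv',hsv[c[1],c[0]])
    a=hsv[c[1],c[0]].astype(int)
    b=(abs(hsv[...,0].astype(int)-a[0])<10)&(hsv[...,1]>70)
    b&=(P[...,0]>.35)&(P[...,0]<.6)&(P[...,1]<.05)&(P[...,1]>-.13)
    rim=b&(z>.088)&(z<.1); p=P[rim]
    for it in range(4):
        A=np.c_[2*p[:,:2],np.ones(len(p))];c=np.linalg.lstsq(A,(p[:,:2]**2).sum(1),rcond=None)[0];R0=np.sqrt(c[2]+c[:2]@c[:2])
        e=abs(np.hypot(*(p[:,:2]-c[:2]).T)-R0); p=p[e<.006]
    q=P[b&(z>.02)]; dr=q[:,:2]-c[:2]; h=np.hypot(*dr.T)>.05
    print(' mug c',c[:2].round(4),'R',R0.round(4),'ztop',np.percentile(p[:,2],[50,95]).round(4),len(p),'handle',q[h].mean(0).round(3), q[h].max(0).round(3),h.sum())
E
python3 m2.py
```

```text
scene switch dark [(np.int64(193), np.int64(156), np.int64(76), np.float64(13.0), np.float64(-80.0), np.float64(0.161)), (np.int64(193), np.int64(157), np.int64(56), np.float64(13.0), np.float64(-83.0), np.float64(0.159)), (np.int64(192), np.int64(158), np.int64(50), np.float64(14.0), np.float64(-103.0), np.float64(0.161)), (np.int64(191), np.int64(159), np.int64(60), np.float64(15.0), np.float64(-115.0), np.float64(0.16)), (np.int64(194), np.int64(159), np.int64(68), np.float64(17.0), np.float64(-92.0), np.float64(0.157)), (np.int64(193), np.int64(160), np.int64(67), np.float64(17.0), np.float64(-102.0), np.float64(0.156)), (np.int64(191), np.int64(161), np.int64(65), np.float64(15.0), np.float64(-117.0), np.float64(0.154)), (np.int64(194), np.int64(161), np.int64(81), np.float64(16.0), np.float64(-93.0), np.float64(0.151)), (np.int64(192), np.int64(162), np.int64(53), np.float64(14.0), np.float64(-108.0), np.float64(0.149)), (np.int64(195), np.int64(162), np.int64(82), np.float64(14.0), np.float64(-71.0), np.float64(0.142)), (np.int64(193), np.int64(163), np.int64(47), np.float64(1
[... 3553 characters left out ...]
                                                        ~~~~~~~~~~~~~^^^^^^^^^^^^^^^^
    return _quantile_unchecked(
        a, q, axis, out, overwrite_input, method, keepdims, weights)
    return _ureduce(a,
                    func=_quantile_ureduce_func,
    ...<5 lines>...
                    overwrite_input=overwrite_input,
                    method=method)
    r = func(a, **kwargs)
    result = _quantile(arr,
                       quantiles=q,
    ...<2 lines>...
                       out=out,
                       weights=wgt)
    slices_having_nans = np.isnan(arr[-1, ...])
                                  ~~~^^^^^^^^^
IndexError: index -1 is out of bounds for axis 0 with size 0
```

The whisk axis is at (0.548, 0.189), its top at z≈0.226 (expected 0.226). The switch azimuth is about -103°. The mug mouth is at (0.494, -0.052), and the rim radius checks out.

So the whisk can lean towards azimuth 77° without any yaw. I'll grasp it from above, with the tool axis along the handle.

```bash
python3 -m creep '[[[1,-3.7,-1.93,-0.5,0,0,0],[1,-3.7,-1.93,-0.5,0,0,0],[1,-3.7,-1.93,-0.5,0,0,0],[1,-3.7,-1.93,-0.5,0,0,0],[1,-3.7,-1.93,-0.5,0,0,0],[1,-3.7,-1.93,-0.5,0,0,0],[1,-3.7,-1.93,-0.5,0,0,0],[1,-3.7,-1.93,-0.5,0,0,0],[1,-3.7,-1.93,-0.5,0,0,0],[1,-3.7,-1.93,-0.5,0,0,0],[1,-3.7,-1.93,-0.5,0,0,-0.118],[1,0,0,0,0,0,-0.118]]]' 60
cat > w.py <<'E'
from h import *
s=bot.observe(); print('q',s['qpos'].round(2),'p',s['position'].round(4),s['tool_rot'].round(3))
f=grab('wrist');P=cloud(f);cv2.imwrite('pics/w1.png',f['image'])
W=np.array([.5478,.1893]);d=P[...,:2]-W;r=np.hypot(d[...,0],d[...,1]);z=P[...,2]
for lo,hi in((.22,.232),(.17,.215)):
    p=P[(r<.03)&(z>lo)&(z<hi)]
    if len(p)>9:
        A=np.c_[2*p[:,:2],np.ones(len(p))];c=np.linalg.lstsq(A,(p[:,:2]**2).sum(1),rcond=None)[0]
        print(lo,len(p),p.mean(0).round(4),'bb',p.min(0).round(4),p.max(0).round(4),'circ',c[:2].round(4),np.sqrt(c[2]+c[:2]@c[:2]).round(4))
q=P[(r>.03)&(r<.056)&(z>.007)&(z<.02)];print('foot',q.min(0).round(3),q.max(0).round(3))
E
python3 w.py
```

```text
clock: 1.65
position: [0.5494, 0.1862, 0.4597]
tool_rot: [-3.141, 0.001, 2.917]
force: [-0.4, 0.6, 0.2]
grip_width: 0.0854
finger_force: 0.0
q [-0.45  0.4   0.03  1.66 -0.01  1.09  0.93] p [0.5494 0.1862 0.4597] [-3.141e+00  1.000e-03  2.917e+00]
0.22 1028 [0.5469 0.1916 0.2246] bb [0.5343 0.1775 0.2201] [0.5621 0.2053 0.2276] circ [0.5474 0.1915] 0.0096
0.17 349 [0.5374 0.1933 0.1936] bb [0.5345 0.1781 0.1703] [0.5468 0.2052 0.2141] circ [0.5487 0.1913] 0.0137
foot [0.503 0.146 0.007] [0.591 0.237 0.018]
```

View pics/w1.png

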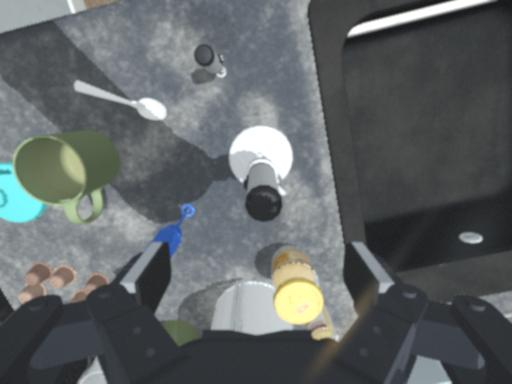

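The wrist view shows the whisk centred between the fingers at (263,195), with the blue one (170,235) and the jar (295,300) clear of the descent. I'll go down and close.

```bash
python3 -m creep '[[[1,0.22,0.34,1.7,0,0,0],[1,0,0,2.5,0,0,0],[1,0,0,2.5,0,0,0],[1,0,0,2.5,0,0,0],[1,0,0,2.5,0,0,0],[0,0,0,0,0,0,0],[-0.2,0,0,0,0,0,0],[-0.4,0,0,0,0,0,0],[-1,0,0,0,0,0,0],[-1,0,0,0,0,0,0],[-1,0,0,0,0,0,0],[-1,0,0,0,0,0,0]]]' 70; python3 w.py | head -1
```

```text
clock: 3.2
position: [0.5467, 0.1931, 0.3436]
tool_rot: [3.141, 0.001, 2.917]
force: [-0.6, 0.7, 6.6]
grip_width: 0.0271
finger_force: 68.1
q [-0.46  0.52  0.02  1.78 -0.01  0.84  0.92] p [0.5467 0.1931 0.3436] [3.141e+00 1.000e-03 2.917e+00]
```

Gripped, width 27 mm. Now I'll lift it straight up.

```bash
python3 -m creep '[[[-1,0,0,-0.5,0,0,0],[-1,0,0,-1,0,0,0],[-1,0,0,-1.3,0,0,0],[-1,0,0,-1.5,0,0,0],[-1,0,0,-1.5,0,0,0],[-1,0,0,-1.5,0,0,0],[-1,0,0,-1.5,0,0,0],[-1,0,0,-1.5,0,0,0],[-1,0,0,-1.5,0,0,0],[-1,0,0,-1.5,0,0,0],[-1,0,0,-0.7,0,0,0],[-1,0,0,0,0,0,0]]]'
cat > l.py <<'E'
from h import *
import sys
s=bot.observe(); print('q',s['qpos'].round(2),'p',s['position'].round(4),s['tool_rot'].round(3))
a=grab('scene');b=grab('top');w=grab('wrist')
cv2.imwrite(sys.argv[1],np.hstack([cv2.resize(a['image'][60:330,120:340],(440,540)),cv2.resize(w['image'],(360,270)) if 0 else cv2.resize(b['image'][120:300,170:350],(360,540))]))
import pickle;pickle.dump(dict(scene=a,top=b,wrist=w),open('f1.pkl','wb'))
E
python3 l.py pics/l1.png
```

```text
clock: 4.75
position: [0.5465, 0.193, 0.483]
tool_rot: [3.141, 0.0, 2.918]
force: [-1.1, 0.5, -1.3]
grip_width: 0.0268
finger_force: 68.6
q [-0.47  0.38  0.03  1.63 -0.01  1.14  0.92] p [0.5465 0.193  0.483 ] [3.141 0.    2.918]
```

View pics/l1.png

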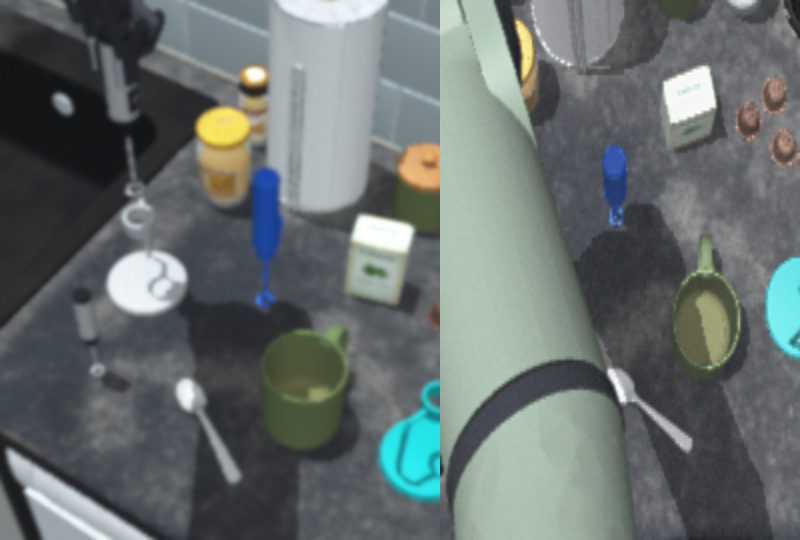

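The whisk is drawn up: its coil at crop (134,190) is above the collar at (138,215), and the stand is still standing. I'll measure the whisk's pose in the grip.

```bash
cat > g.py <<'E'
from h import *
import pickle
F=pickle.load(open('f1.pkl','rb'))
p0=T(); 
for n in('scene','wrist'):
    f=F[n];P=cloud(f);Q=(P-p0[:3,3])@p0[:3,:3]   # tool coords
    r=np.hypot(Q[...,0],Q[...,1]);z=Q[...,2]
    for lo,hi in((.175,.2),(.195,.22),(.225,.24),(.245,.295),(.295,.315),(.315,.33)):
        m=(r<.028)&(z>lo)&(z<hi);p=Q[m]
        if len(p)<6: print(n,lo,len(p));continue
        A=np.c_[2*p[:,:2],np.ones(len(p))];c=np.linalg.lstsq(A,(p[:,:2]**2).sum(1),rcond=None)[0]
        v,u=np.nonzero(m)
        print(n,lo,len(p),'mean',p.mean(0).round(4),'zmax',p[:,2].max().round(4),'circ',c[:2].round(4),np.sqrt(abs(c[2]+c[:2]@c[:2])).round(4),'px',u.mean().round(1),v.mean().round(1))
    d=f['image'].max(2)<80; m=d&(r<.024)&(r>.012)&(z>.17)&(z<.215); 
    if m.any(): print('switch az in tool deg',np.degrees(np.arctan2(Q[m][:,1].mean(),Q[m][:,0].mean())),Q[m].mean(0))
E
python3 g.py
```

```text
scene 0.175 144 mean [ 0.0044 -0.0108  0.1884] zmax 0.1999 circ [-0.0026 -0.0038] 0.0133 px 180.9 108.5
scene 0.195 149 mean [ 0.0045 -0.0108  0.2075] zmax 0.2199 circ [-0.0018 -0.0031] 0.0132 px 181.9 116.2
scene 0.225 49 mean [ 0.0024 -0.0085  0.2331] zmax 0.2387 circ [-0.0015 -0.0026] 0.0095 px 183.3 125.2
scene 0.245 32 mean [-0.0016 -0.0034  0.2706] zmax 0.2941 circ [-0.0016 -0.0036] 0.0018 px 185.1 136.9
scene 0.295 9 mean [-0.0013 -0.0033  0.3022] zmax 0.3079 circ [-0.0014 -0.0037] 0.0018 px 186.4 148.2
scene 0.315 36 mean [-0.002  -0.0029  0.3206] zmax 0.3242 circ [-0.0017 -0.0023] 0.0077 px 187.4 154.2
switch az in tool deg -102.16196404211465 [-0.00337191 -0.015646    0.19124147]
wrist 0.175 748 mean [ 0.009  -0.0011  0.1868] zmax 0.2 circ [-0.0027 -0.0006] 0.0144 px 254.5 221.9
wrist 0.195 579 mean [ 0.0091 -0.0014  0.2068] zmax 0.22 circ [-0.0026 -0.0008] 0.0147 px 254.2 209.9
wrist 0.225 28 mean [ 0.0076 -0.0012  0.2365] zmax 0.239 circ [-0.0012 -0.0011] 0.0097 px 254.9 198.2
wrist 0.245 36 mean [-0.0006 -0.0017  0.2803] zmax 0.2945 circ [-0.002  -0.0016] 0.0018 px 254.6 192.4
wrist 0.295 16 mean [-0.0008 -0.002   0.3033] zmax 0.315 circ [-0.0012 -0.0019] 0.0013 px 254.5 185.9
wrist 0.315 136 mean [-0.0013 -0.0021  0.3194] zmax 0.3222 circ [-0.002  -0.0022] 0.0078 px 254.5 182.3
switch az in tool deg -77.55922863825207 [ 0.00326229 -0.01478756  0.19010502]
```

The whisk lies along the tool axis, with its tip at tool (-1.5, -2.2, 323.6) mm and the switch towards tool -y. I'll carry it over the mug, then tilt it about its tip with +rx.

```bash
python3 -m creep '[[[-1,0,-1.5,0,0,0,0],[-1,0,-2.5,0,0,0,0],[-1,0,-3,0,0,0,0],[-1,0,-3.2,0,0,0,0],[-1,-0.2,-3.2,0,0,0,0],[-1,0,-3.2,0,0,0,0],[-1,0,-3,0,0,0,0],[-1,0,-3,0,0,0,0],[-1,0,-2.3,0,0,0,0],[-1,0,-1.5,0,0,0,0],[-1,0,0,0,0,0,0]]]' && python3 -m creep '[[[-1,0,2.26,0.1,0.07,0,0],[-1,0,2.26,0.1,0.07,0,0],[-1,0,2.26,0.1,0.07,0,0],[-1,0,2.26,0.1,0.07,0,0],[-1,0,2.26,0.1,0.07,0,0],[-1,0,2.26,0.1,0.07,0,0],[-1,0,2.26,0.1,0.07,0,0],[-1,0,2.26,0.1,0.07,0,0],[-1,0,2.26,0.1,0.07,0,0],[-1,0,2.26,0.1,0.07,0,0],[-1,0,0,0,0,0,0],[-1,0,0,0,0,0,0]]]'; python3 l.py pics/l2.png; python3 g.py
python3 - <<'E'
from h import *
M=T();print('tip',(M@[-.0015,-.0022,.3236,1]).round(4),'tilt',np.degrees(np.arccos(-M[2,2])))
E
```

```text
clock: 6.28
position: [0.4895, -0.0658, 0.4827]
tool_rot: [-3.141, -0.0, 2.916]
force: [0.0, -0.7, -1.2]
grip_width: 0.0265
finger_force: 68.7
clock: 7.78
position: [0.5359, 0.1374, 0.4051]
tool_rot: [-2.443, 0.0, 2.918]
force: [-0.2, -0.3, -1.3]
grip_width: 0.0262
finger_force: 68.8
q [-0.6   0.53  0.15  1.7   0.46  1.41  0.71] p [0.5359 0.1374 0.4051] [-2.443  0.     2.918]
scene 0.175 215 mean [ 0.0036 -0.0095  0.1878] zmax 0.1999 circ [-0.0013 -0.0031] 0.012 px 247.2 166.2
scene 0.195 217 mean [ 0.0036 -0.0094  0.2076] zmax 0.2199 circ [-0.0013 -0.002 ] 0.0127 px 252.2 175.9
scene 0.225 89 mean [ 0.0022 -0.0072  0.2327] zmax 0.24 circ [-0.0009 -0.0019] 0.009 px 258.4 187.5
scene 0.245 57 mean [-0.0015 -0.0014  0.2698] zmax 0.2938 circ [-0.0012 -0.0012] 0.0021 px 267.0 203.7
scene 0.295 16 mean [-0.0015 -0.0016  0.302 ] zmax 0.3081 circ [-0.0014 -0.0018] 0.0018 px 274.8 218.4
scene 0.315 39 mean [-0.0013 -0.0026  0.3213] zmax 0.3248 circ [-0.0013 -0.0018] 0.0078 px 279.5 227.2
switch az in tool deg -96.93678190570043 [-0.00172028 -0.01413955  0.19321984]
wrist 0.175 751 mean [ 0.009  -0.0013  0.1869] zmax 0.2 circ [-0.0027 -0.0007] 0.0144 px 254.4 221.9
wrist 0.195 576 mean [ 0.0092 -0.0014  0.2067] zmax 0.2199 circ [-0.0026 -0.0009] 0.0147 px 254.4 209.9
wrist 0.225 27 mean [ 0.0077 -0.0012  0.2366] zmax 0.2386 circ [-0.0014 -0.0011] 0.0099 px 255.1 198.2
wrist 0.245 36 mean [-0.0006 -0.0018  0.2807] zmax 0.2945 circ [-0.002  -0.0018] 0.0019 px 254.6 192.4
wrist 0.295 13 mean [-0.0005 -0.002   0.301 ] zmax 0.3075 circ [-0.0016 -0.002 ] 0.0016 px 254.6 186.4
wrist 0.315 141 mean [-0.0012 -0.0022  0.3194] zmax 0.3226 circ [-0.0018 -0.0023] 0.0077 px 254.5 182.4
switch az in tool deg -75.52773926932649 [ 0.00305353 -0.01183077  0.18741234]
tip [ 0.4908 -0.0681  0.1591  1.    ] tilt 40.0306364270691
```

View pics/l2.png

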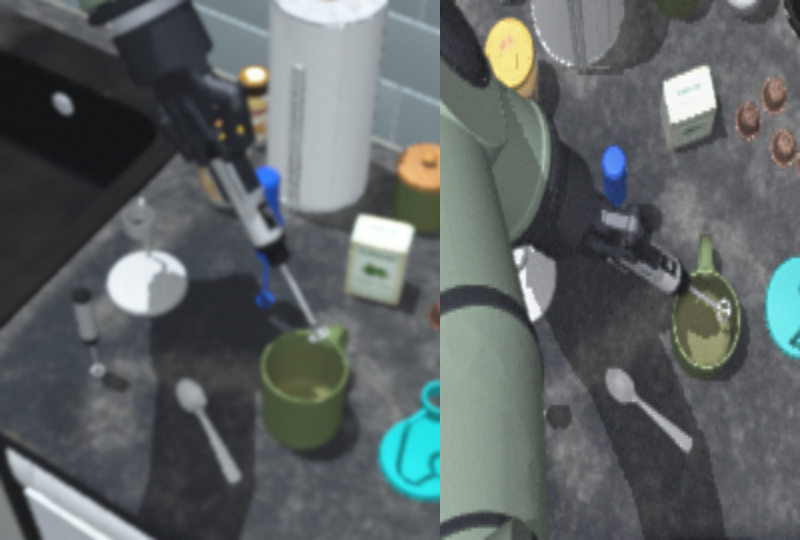

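The whisk is slanted 40° with the switch at crop (265,213) on its upper side, and the coil at (320,333) is over the mouth. I'll check the mug centre with a second view before lowering.

```bash
cat > mug.py <<'E'
from h import *
import pickle
for fn in('f0.pkl','f1.pkl'):
  F=pickle.load(open(fn,'rb'))
  for n in F:
    if (fn,n)==('f0.pkl','wrist'): continue
    if fn=='f1.pkl' and n=='scene' : pass
    P=cloud(F[n]);im=F[n]['image'].astype(int); p=P[(np.hypot(P[...,0]-.494,P[...,1]+.052)<.052)&(P[...,2]>.086)&(P[...,2]<.099)&(im[...,1]>im[...,0]+8)]
    c=np.array([.494,-.052])
    for it in range(5):
        p=p[abs(np.hypot(*(p[:,:2]-c).T)-.0405)<.007]
        if len(p)<8: break
        A=np.c_[2*p[:,:2],np.ones(len(p))];k=np.linalg.lstsq(A,(p[:,:2]**2).sum(1),rcond=None)[0];c=k[:2]
    if len(p)>8: print(fn,n,len(p),c.round(4),'R',np.sqrt(k[2]+c@c).round(4),'z95',np.percentile(p[:,2],95).round(4))
E
python3 mug.py
```

```text
f0.pkl scene 283 [ 0.4944 -0.052 ] R 0.0408 z95 0.0939
f0.pkl top 154 [ 0.4949 -0.0521] R 0.041 z95 0.0973
f1.pkl scene 266 [ 0.4943 -0.0521] R 0.0408 z95 0.0942
f1.pkl top 143 [ 0.4947 -0.0522] R 0.041 z95 0.0977
f1.pkl wrist 975 [ 0.4955 -0.0497] R 0.0409 z95 0.0951
```

The views agree on (0.4945, -0.052), so the lateral aim is right. I'll lower it 108 mm straight down.

```bash
python3 -m creep '[[[-1,0,0.77,0.92,0,0,0],[-1,0,0.77,0.92,0,0,0],[-1,0,0.77,0.92,0,0,0],[-1,0,0.77,0.92,0,0,0],[-1,0,0.77,0.92,0,0,0],[-1,0,0.77,0.92,0,0,0],[-1,0,0.77,0.92,0,0,0],[-1,0,0.77,0.92,0,0,0],[-1,0,0.77,0.92,0,0,0],[-1,0,0,0,0,0,0],[-1,0,0,0,0,0,0],[-1,0,0,0,0,0,0]]]'; python3 l.py pics/l3.png; python3 g.py; python3 mug.py | tail -3
python3 - <<'E'
from h import *
M=T();print('tip',(M@[-.0015,-.0022,.3236,1]).round(4),'tilt',np.degrees(np.arccos(-M[2,2])))
E
```

```text
clock: 9.43
position: [0.5359, 0.1372, 0.2972]
tool_rot: [-2.442, 0.001, 2.918]
force: [1.0, 0.2, -1.9]
grip_width: 0.0266
finger_force: 68.7
q [-0.59  0.68  0.14  1.77  0.47  1.21  0.6 ] p [0.5359 0.1372 0.2972] [-2.442e+00  1.000e-03  2.918e+00]
scene 0.175 171 mean [ 0.0032 -0.0105  0.1881] zmax 0.1999 circ [-0.0014 -0.0043] 0.0118 px 247.6 204.6
scene 0.195 182 mean [ 0.0031 -0.0104  0.2076] zmax 0.22 circ [-0.0015 -0.0032] 0.0125 px 252.2 213.1
scene 0.225 73 mean [ 0.0014 -0.0078  0.2331] zmax 0.2398 circ [-0.0015 -0.0019] 0.0095 px 257.9 223.5
scene 0.245 149 mean [-0.0018  0.0106  0.2647] zmax 0.2942 circ [-0.0008  0.0112] 0.0156 px 260.9 235.0
scene 0.295 9 mean [-0.0014 -0.0026  0.3019] zmax 0.3085 circ [-0.0017 -0.0029] 0.0018 px 272.7 250.9
scene 0.315 18 mean [-0.0054 -0.0016  0.3215] zmax 0.3247 circ [-0.0037 -0.0014] 0.0071 px 277.9 257.5
switch az in tool deg -98.76240571788456 [-0.00181613 -0.01178264  0.1913176 ]
wrist 0.175 745 mean [ 0.009  -0.0014  0.1869] zmax 0.2 circ [-0.0026 -0.0007] 0.0144 px 254.4 221.8
wrist 0.195 577 mean [ 0.0092 -0.0015  0.2069] zmax 0.2199 circ [-0.0025 -0.001 ] 0.0146 px 254.4 209.8
wrist 0.225 28 mean [ 0.0077 -0.0014  0.2365] zmax 0.2387 circ [-0.0018 -0.0012] 0.0103 px 254.9 198.2
wrist 0.245 755 mean [0.0059 0.0173 0.2596] zmax 0.2935 circ [0.0041 0.011 ] 0.0146 px 278.0 191.7
wrist 0.295 15 mean [-0.0006 -0.0021  0.3014] zmax 0.3144 circ [-0.0012 -0.0021] 0.0013 px 254.6 186.3
wrist 0.315 256 mean [ 0.0023 -0.0115  0.3234] zmax 0.33 circ [ 0.0031 -0.0122] 0.0148 px 245.7 178.1
switch az in tool deg -77.62085100965376 [ 0.00324528 -0.01478604  0.18835256]
f1.pkl scene 280 [ 0.4943 -0.052 ] R 0.0408 z95 0.094
f1.pkl top 139 [ 0.4947 -0.0521] R 0.0411 z95 0.0979
f1.pkl wrist 1386 [ 0.4955 -0.0495] R 0.041 z95 0.0948
tip [ 0.4908 -0.068   0.0509  1.    ] tilt 40.08797469379883
```

View pics/l3.png

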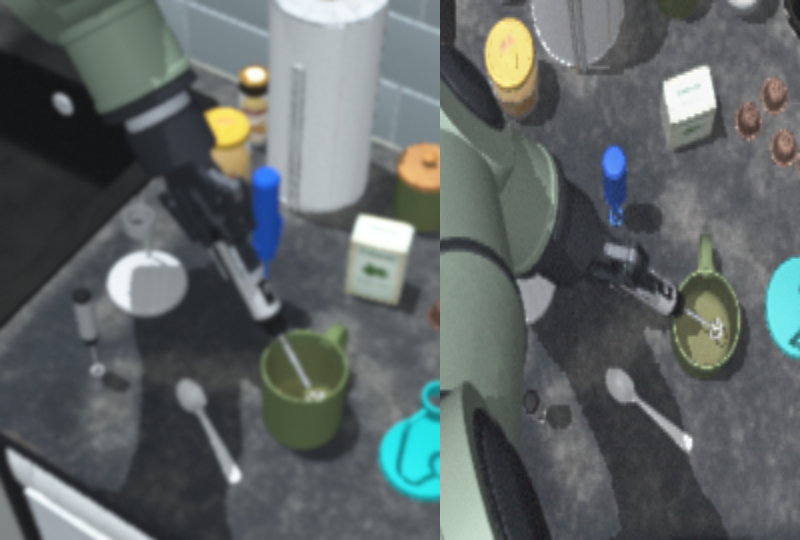

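The coil at scene crop (315,395) sits inside the mug at half depth, clear of the walls. The mug has not moved and the stand, jar, box and spoon are where they were, so I'm handing in.

```bash
python3 -c "
from workcell import bot
print(abs(bot.observe()['qd']).max(), bot.job_done())"
```

```text
the job is handed in; nothing more can be done
0.0016690846993830787 None
```

The whisk is out of its stand and held steady at 40° with its switch on the upper side and its coil at about half depth in the mug (tip z ≈ 51 mm), clear of wall and floor; the job was handed in at about 9.6 s, with no verdict returned.

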